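# Press a coin case's lids home with a sliding block

### The arm

A 6-joint arm with a two-finger parallel gripper is mounted at the origin on the work surface. World frame = base frame: x ahead of the robot, y to its left, z up, the work surface at z = 0. Lengths are in m, angles in rad, forces in N, time in s.
With the tool pointing down it reaches from about 0.25 to 0.775 m from the base axis. Payload 4 kg.
Tool frame: the origin (TCP) lies midway between the tips of the shut fingers; the grasp point (between the pads) lies 19 mm behind it; z points along the fingers, y is the direction in which the jaws open and shut (so a half turn about z gives the same grasp; the last joint's range is limited). The gripper opens to 94 mm and grips with 3 to 60 N. Pads are 16 mm wide; open, the fingers measure 119 mm over their backs; the gripper's body (75 mm by 177 mm) begins 78 mm behind the grasp point.
Start: joints at [1.119, 0.087, 1.371, -0, 1.684, -0.103], TCP at [0.188, 0.517, 0.206] pointing down, gripper open.
Joint ranges: [-3.1, 3.1], [-0.76, 2.03], [0.27, 2.55], [-1.08, 4.22], [0.17, 2.65], [-2.57, 2.57]. Speed limits (rad/s): [2.79, 2.79, 3.14, 3.14, 3.14, 3.14].

### API

Orientations are given as [roll, pitch, yaw] about the fixed x, y, z axes, in that order (R = Rz(yaw) Ry(pitch) Rx(roll)).
In Python, from workcell import arm, read_camera, ticket gives the robot as it stands. The module is installed in compiled form; this text tells all that it offers.
- The arm moves only by the tool jog_arm, never from a script. Its argument "targets" is a list of rows, each an object of numbers: "gripper": the finger opening in m, from 0 to 0.094; "dx", "dy", "dz": the shift along the world's x, y, z in m; "roll": the turn about the world's z in rad. In form: [{"gripper": .., "dx": .., "dy": .., "dz": .., "roll": ..}, ...]. A call has 1 to 20 rows; each row shifts and turns the commanded pose from where the row before left it; what a row does not reach is not made up. A row lasts 1/10 s, in which the tool goes at most 50 mm and 8.59 degrees, less where a joint would pass 70% of its speed; a pose out of reach is approached as far as the arm can. A call with a gripper value outside its range is refused whole. The fingers move at their own pace and stop on an object; "force" is the grip in N (left out, the last holds). Time passes only in rows, so rows that do not move let the fingers close. It gives the time, the measured TCP pose, the force and the opening at its end, in the units of the state.
- arm.state(): the state, without advancing time (a new reading comes with each control period).
- read_camera(name): name is "side" or "top" or "wrist"; returns a dict with "pixels" (384x512x3 uint8, red, green, blue), "range_z" (384x512 float32, m along the optical axis (not along the pixel's ray), 0 where there is no reading), "fx", "fy", "cx", "cy" (pixels), "position" and "orientation" of the camera in the world. Camera axes: x right, y up, looking along -z (the intrinsics and any distortion apply to the point x, -y, -z); pixel columns grow to the right and rows downward; lengths in m; the calibration is good to about 2 mm. A picture is of the moment at which its call begins.
- ticket.sign_off(): hands the job in, once; it reports no verdict.
The state is a dict: "time": time; "joint_pos": joint angles; "dq": joint speeds; "joint_efforts": joint torques, N m; "ee_pos": TCP position; "eef_rot": TCP orientation; "force": force on the tool from outside, world axes, zero at the start; "torque": the same for the moment, N m; "gripper_width": finger opening in m.
Only numpy, scipy, OpenCV 4.12 (cv2) and the standard library are available. Lean on these libraries where they do the work, as an engineer would, in place of code of your own. Each camera call takes 0.05 s, during which the arm holds its last target.

### The job

Close the row of snap lids on the tilted coin case: with the wooden pressing block, held by its handle, bear down with a steady, moderate force and slide along the row from the lid at the case's broad end to the other end, so that every lid goes fully home in turn. Do not touch the case with the gripper's fingers, do not force it, and leave the other things on the desk alone. Then stand the block upright in the middle of the cork mat, its sole lengthwise along the mat, and let go.

Things in the scene. Friction and masses are not known exactly. Their poses are not given: they have to be found in the camera images.
- rack: Fixed cradle on the table carrying a slim grey coin case with ten white snap lids in a row; origin under its centre on the table, z up (never tilts), y along the row, +y towards the case's broad end. Two upright cheeks, 51 mm either side of the row, reach 66 mm. Bear on the case with 8 to 15 N; above 40 N it is spoilt.
- pivot (a point): Centre of the stiff pivot of the case (axis along the cradle's x), 60 mm above the table. The case was left rocked about it by an unreported angle of up to 0.1 rad either way, to be seen or felt; it holds firm. This point's axes do not tilt. Case 84 mm wide, 263 mm long (y -123 to +140 mm), with a T-shaped broad end 130 mm wide at y +112 to +140 mm; bare top 8 mm above the pivot.
- row_start (a point): Where the middle of the top of the first lid (lid 0, at the broad end) would be if the case were level: 99 mm from the pivot along y, 18 mm above it. Lids are 42 mm wide (x), 21 mm long, on 22 mm pitch; open ones stand 4 mm higher than closed ones. A lid goes down under about 5 N, stays where left, then stops hard.
- row_end (a point): Where the middle of the top of the last lid (lid 9) would be, open, if the case were level; 198 mm from row_start. With the case rocked by an angle a, this end is higher or lower by 99 mm x sin a, the start by as much the other way.
- press: Loose wooden pressing block, 0.2 to 0.4 kg, standing on its sole; origin at the centre of the underside, z up, x along the sole. Sole 80 mm long (x), 48 mm wide, 23 mm thick: flat for 34 mm in the middle, both ends ramped up at 18 degrees so that it slides over standing edges either way along x. Its two ends are alike. Above the sole stands the handle.
- press_center (a point): Centre of the pressing block, on its axis 50 mm above the underside of the sole; axes as press.
- press_grip (a point): Where to hold the pressing block's handle, 75 mm above the underside. The handle is an upright slab 26 mm thick (along x) and 46 mm wide (along y), from 23 to 99 mm above the underside; grip it from above across the 26 mm, fingers before and behind it along x.
- mat_top (a point): Centre of the top face of the fixed cork rest mat, 150 mm (x) by 100 mm (y), 4 mm thick, lying on the table; z up.
- lid0 (a joint): Snap lid 0, the first, next to the broad end: metres pressed down, 0 = standing open, 0.004 = fully home.
- lid1 (a joint): Snap lid 1, counted from the broad end: metres pressed down, 0 = standing open, 0.004 = fully home.
- lid2 (a joint): Snap lid 2, counted from the broad end: metres pressed down, 0 = standing open, 0.004 = fully home.
- lid3 (a joint): Snap lid 3, counted from the broad end: metres pressed down, 0 = standing open, 0.004 = fully home.
- lid4 (a joint): Snap lid 4, counted from the broad end: metres pressed down, 0 = standing open, 0.004 = fully home.
- lid5 (a joint): Snap lid 5, counted from the broad end: metres pressed down, 0 = standing open, 0.004 = fully home.
- lid6 (a joint): Snap lid 6, counted from the broad end: metres pressed down, 0 = standing open, 0.004 = fully home.
- lid7 (a joint): Snap lid 7, counted from the broad end: metres pressed down, 0 = standing open, 0.004 = fully home.
- lid8 (a joint): Snap lid 8, counted from the broad end: metres pressed down, 0 = standing open, 0.004 = fully home.
- lid9 (a joint): Snap lid 9, the last, farthest from the broad end: metres pressed down, 0 = standing open, 0.004 = fully home.
- stack_a_center (a point): Bystander: loose pile of coins, 32 mm across, 36 mm high; its centre.
- stack_b_center (a point): Bystander: loose pile of coins, 32 mm across, 23 mm high; its centre.
- roll_center (a point): Bystander: paper coin roll standing on end, 33 mm across, 121 mm high; its centre.
- tub_center (a point): Bystander: clear tub of coins with a white lid, 76 mm across, 76 mm high; its centre.
- jar_center (a point): Bystander: lidded jar, 60 mm across, 85 mm high; its centre.
- capsules_center (a point): Bystander: three clear round coin capsules piled up, 42 mm across, 21 mm high; its centre.
Not all that is in view belongs to the job. Of the things like the press, leave any that is purple; of the rest the smaller one is meant.

How it is judged:
On the way:
1. all ten lids are home (value of joint each of lid0, lid1, lid2, lid3, lid4, lid5, lid6, lid7, lid8, lid9 above 0.003 m), for 0.2 s.
At the end, for the whole second after the job is handed in: All ten lids are pressed down at least 3 of their 4 mm; the block stands upright (within 0.08 rad) and still on the cork mat, within 30 mm lengthwise and 25 mm crosswise of its middle, its sole within 0.26 rad of the mat's long direction (all of step 1 and x of press in the frame of mat_top between -0.03 and 0.03 m and y of press in the frame of mat_top between -0.025 and 0.025 m and z of press in the frame of mat_top between -0.003 and 0.004 m and angle between the x axis of press and the x axis of mat_top, either way round below 0.26 rad and angle between press's own z axis and vertical below 0.08 rad and linear speed of press below 0.02 m/s); the robot touches nothing.
It fails at once if a lid is closed while the one before it, nearer the broad end, still stands open ((value of joint lid1 above 0.003 m and value of joint lid0 below 0.0015 m) or (value of joint lid2 above 0.003 m and value of joint lid1 below 0.0015 m) or (value of joint lid3 above 0.003 m and value of joint lid2 below 0.0015 m) or (value of joint lid4 above 0.003 m and value of joint lid3 below 0.0015 m) or (value of joint lid5 above 0.003 m and value of joint lid4 below 0.0015 m) or (value of joint lid6 above 0.003 m and value of joint lid5 below 0.0015 m) or (value of joint lid7 above 0.003 m and value of joint lid6 below 0.0015 m) or (value of joint lid8 above 0.003 m and value of joint lid7 below 0.0015 m) or (value of joint lid9 above 0.003 m and value of joint lid8 below 0.0015 m)).
It fails at once if the block bears on the case with more than 40 N (contact force between press and rack above 40 N).
It fails at once if the gripper's fingers press on the case or its lids (contact force between the fingers and rack above 2 N).
It fails at once if a bystander is moved by more than 25 mm (distance of any of stack_a_center, stack_b_center, roll_center, tub_center, jar_center, capsules_center from where it was at the start of the episode above 0.025 m).
It also fails if it takes over 67 s, if anything falls off the work surface, if the arm or the gripper's body presses on something with over 40 N, if the wrist force passes 120 N, or if a joint passes its speed limit or range.

## Working session

There is one attempt and no reset: what is moved stays moved. The work goes in short steps, Python scripts to look and compute and a tool call to move; the robot and the scene stay as the last step left them, time stands still between calls to the robot, and variables do not carry over. Pictures are saved under pics/ and viewed, and the job is handed in when it is done.

Besides the shell and the picture viewer there is one more tool, called after ">>>" as name(argument=value, ...) on one line, values as JSON. jog_arm: Moves the arm, as the interface text tells. Its arguments: {"type":"object","properties":{"targets":{"type":"array"},"force":{"type":"number"}},"required":["targets"]}

```bash
mkdir -p pics; cat > h.py <<'E'
import numpy as np, cv2
from workcell import arm, read_camera, ticket
from scipy.spatial.transform import Rotation as R
def cam(n):
    c=read_camera(n); o=np.array(c['orientation'],float)
    c['R']=R.from_euler('xyz',o).as_matrix() if o.size==3 else (o.reshape(3,3) if o.size==9 else None)
    c['p']=np.array(c['position']); return c
def pts(c):
    h,w=c['range_z'].shape; u,v=np.meshgrid(np.arange(w),np.arange(h)); z=c['range_z']
    P=np.stack([(u-c['cx'])/c['fx']*z,-(v-c['cy'])/c['fy']*z,-z],-1)
    return P@c['R'].T+c['p']
def ray(c,u,v,zp):
    d=c['R']@np.array([(u-c['cx'])/c['fx'],-(v-c['cy'])/c['fy'],-1]); t=(zp-c['p'][2])/d[2]; return c['p']+t*d
def save(c,n): cv2.imwrite('pics/'+n,cv2.cvtColor(c['pixels'],cv2.COLOR_RGB2BGR))
E
python3 - <<'E'
from h import *
print(arm.state())
for n in ['top','side','wrist']:
    c=read_camera(n); print(n,{k:c[k] for k in c if k not in('pixels','range_z')})
    save(c,n+'0.png'); np.savez(n+'0.npz',**c)
E
```

```text
{'time': 0.0, 'joint_pos': array([ 1.11891404e+00,  8.79716977e-02,  1.37224964e+00, -3.26035482e-05,
        1.68361956e+00, -1.03084006e-01]), 'dq': array([-0.00108856, -0.00110597, -0.00046108, -0.00081925, -0.00110665,
        0.00041293]), 'joint_efforts': array([ 2.04973680e-03, -3.40176022e+01, -3.02435374e+01,  7.21093523e-02,
        3.29212379e-02, -1.58379689e-04]), 'ee_pos': array([0.18773454, 0.51637392, 0.20429742]), 'eef_rot': array([-3.13935302e+00, -1.99114546e-04,  2.79279052e+00]), 'force': array([0.08094246, 0.27966211, 0.1643708 ]), 'torque': array([ 0.03174652, -0.02215465,  0.03273087]), 'gripper_width': 0.09403986011202631}
top {'fx': 449.291759111234, 'fy': 449.291759111234, 'cx': 257.0388765658577, 'cy': 197.55564562893179, 'position': array([ 0.3658908 , -0.01316492,  1.25176184]), 'orientation': array([ 0.13276512,  0.00349617, -1.59424773])}
side {'fx': 400.94958032674907, 'fy': 400.94958032674907, 'cx': 252.71816173217832, 'cy': 192.57901750386043, 'position': array([ 0.22408691, -0.77822262,  0.73216043]), 'orientation': array([ 0.89578706,  0.00564523, -0.4021776 ])}
wrist {'fx': 326.25360494420096, 'fy': 326.25360494420096, 'cx': 256.4123117522743, 'cy': 190.28028553665604, 'position': array([0.1255421 , 0.53928281, 0.38277489]), 'orientation': array([-0.22944888,  0.00161407,  1.22266164])}
```

View pics/top0.png

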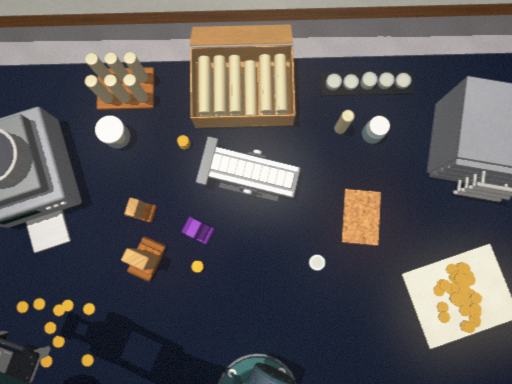

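View pics/side0.png

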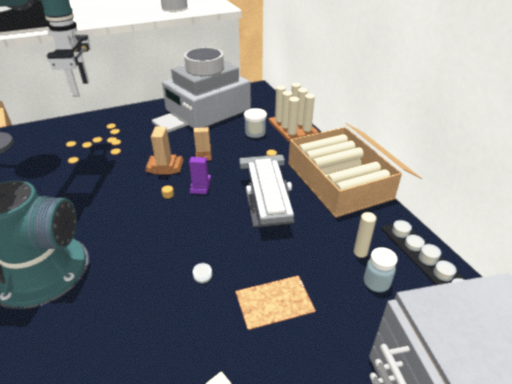

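View pics/wrist0.png

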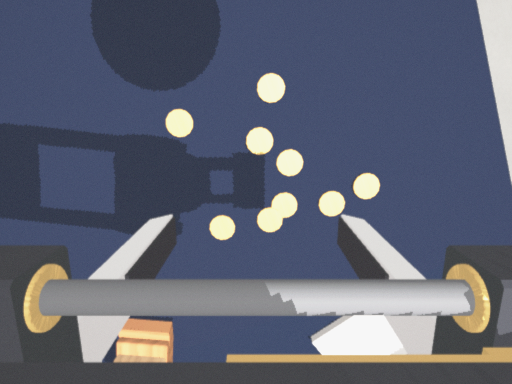

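The top view shows the rack centred near (252,170) with its broad end on the left (208,160), and the mat at (361,217). There are two wooden blocks, at (140,209) and a larger one at (143,258), plus a purple one at (198,230). Next I measure them with depth.

```bash
python3 - <<'E'
from h import *
c=cam('top'); P=pts(c); s=cam('side'); S=pts(s)
np.savez('P.npz',P=P,S=S,t=c['pixels'],s=s['pixels'])
def crop(c,x0,x1,y0,y1,k,n): 
    im=cv2.resize(c['pixels'][y0:y1,x0:x1],None,fx=k,fy=k,interpolation=cv2.INTER_CUBIC); cv2.imwrite('pics/'+n,im[:,:,::-1])
crop(c,100,310,130,290,3.5,'topc.png'); crop(s,140,300,120,240,4.5,'sidec.png')
# table plane check
for u,v in [(260,300),(100,290),(320,320),(361,217),(350,200),(375,235)]: print((u,v),P[v,u].round(4))
print('table z', [np.median(P[280:320,220:330,2])])
for n,(x0,x1,y0,y1) in dict(small=(120,160,195,225),big=(115,170,232,285),purple=(180,216,214,246)).items():
    Q=P[y0:y1,x0:x1].reshape(-1,3); z=Q[:,2]; 
    h=np.histogram(z,bins=np.arange(-.01,.16,.005)); print(n,z.max().round(4),dict(zip(h[1].round(3),h[0])))
E
```

```text
(260, 300) [ 2.511e-01 -1.420e-02  2.000e-04]
(100, 290) [ 0.2878  0.4243 -0.0029]
(320, 320) [ 0.1941 -0.1756 -0.0011]
(361, 217) [ 0.4712 -0.3012  0.0021]
(350, 200) [ 0.5194 -0.2724  0.0047]
(375, 235) [ 0.4204 -0.338  -0.0009]
table z [np.float64(-0.0005109677222536746)]
small 1.2518 {np.float64(-0.01): np.int64(15), np.float64(-0.005): np.int64(355), np.float64(0.0): np.int64(302), np.float64(0.005): np.int64(25), np.float64(0.01): np.int64(37), np.float64(0.015): np.int64(74), np.float64(0.02): np.int64(71), np.float64(0.025): np.int64(17), np.float64(0.03): np.int64(7), np.float64(0.035): np.int64(10), np.float64(0.04): np.int64(9), np.float64(0.045): np.int64(7), np.float64(0.05): np.int64(8), np.float64(0.055): np.int64(13), np.float64(0.06): np.int64(8), np.float64(0.065): np.int64(10), np.float64(0.07): np.int64(8), np.float64(0.075): np.int64(11), np.float64(0.08): np.int64(9), np.float64(0.085): np.int64(14), np.float64(0.09): np.int64(17), np.float64(0.095): np.int64(123), np.float64(0.1): np.int64(44), np.float64(0.105): np.int64(1), np.float64(0.11): np.int64(0), np.f
[... 1694 characters left out ...]
(3), np.float64(0.045): np.int64(5), np.float64(0.05): np.int64(4), np.float64(0.055): np.int64(5), np.float64(0.06): np.int64(4), np.float64(0.065): np.int64(4), np.float64(0.07): np.int64(7), np.float64(0.075): np.int64(4), np.float64(0.08): np.int64(4), np.float64(0.085): np.int64(7), np.float64(0.09): np.int64(18), np.float64(0.095): np.int64(127), np.float64(0.1): np.int64(35), np.float64(0.105): np.int64(0), np.float64(0.11): np.int64(0), np.float64(0.115): np.int64(0), np.float64(0.12): np.int64(0), np.float64(0.125): np.int64(0), np.float64(0.13): np.int64(0), np.float64(0.135): np.int64(0), np.float64(0.14): np.int64(0), np.float64(0.145): np.int64(0), np.float64(0.15): np.int64(0)}
```

View pics/topc.png

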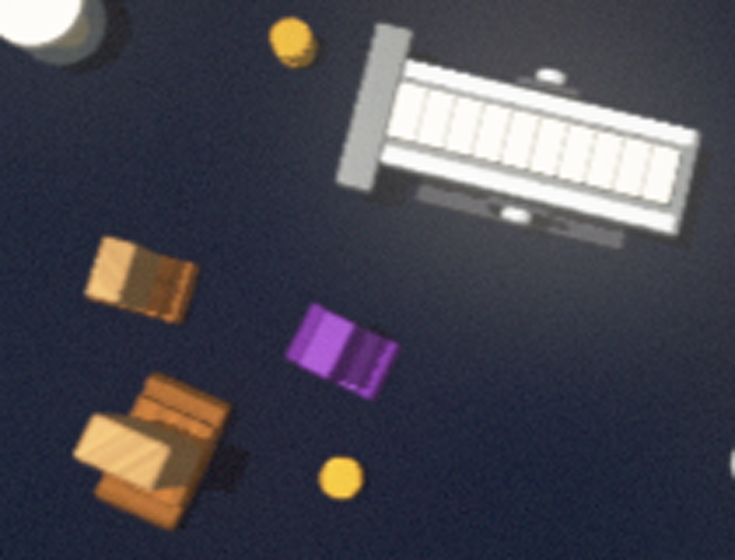

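View pics/sidec.png

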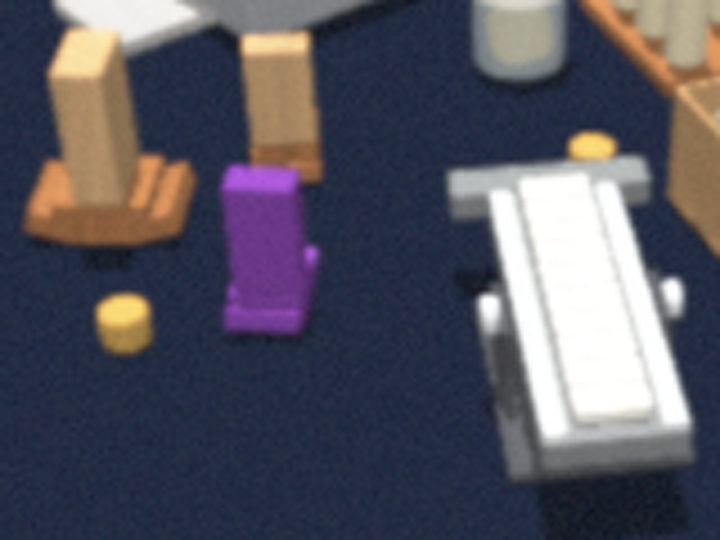

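```bash
python3 - <<'E'
from h import *
d=np.load('P.npz'); P=d['P'];S=d['S']; T=d['t'];SI=d['s']
def rect(Q):
    r=cv2.minAreaRect((Q[:,:2]*1000).astype(np.float32)); return np.round(r[0],1),np.round(r[1],1),round(r[2],2)
# press top face
sub=np.zeros(P.shape[:2],bool); sub[195:225,120:160]=1
for nm,lo,hi in [('handle top',.094,.11),('sole top band',.008,.03),('all',.006,.11)]:
    m=sub&(P[...,2]>lo)&(P[...,2]<hi); Q=P[m]; print(nm,m.sum(),Q.mean(0).round(4),rect(Q))
sub=np.zeros(S.shape[:2],bool); sub[120:165,188:216]=1
for nm,lo,hi in [('handle top',.094,.11),('all',.006,.11)]:
    m=sub&(S[...,2]>lo)&(S[...,2]<hi); Q=S[m]; print('side',nm,m.sum(),Q.mean(0).round(4),rect(Q) if m.sum()>3 else '')
# rack
sub=np.zeros(P.shape[:2],bool); sub[130:205,190:305]=1
m=sub&(P[...,2]>.05)&(P[...,2]<.11); Q=P[m]; print('rack',m.sum(),Q.mean(0),rect(Q))
hsv=cv2.cvtColor(T,cv2.COLOR_RGB2HSV)
w=(hsv[...,1]<40)&(hsv[...,2]>200)&m; print('lids',w.sum(),P[w].mean(0),rect(P[w]))
# mat
mm=np.zeros(P.shape[:2],bool); mm[180:255,335:390]=1
mm&=(hsv[...,1]>100)&(hsv[...,0]<25)&(hsv[...,2]>90); ys,xs=np.nonzero(mm)
c=np.load('top0.npz'); C=dict(c); C['R']=R.from_euler('xyz',C['orientation']).as_matrix(); C['p']=C['position']
Q=np.array([ray(C,x,y,.004) for x,y in zip(xs,ys)]); print('mat',rect(Q))
E
```

```text
handle top 176 [0.5039 0.3112 0.0986] (array([504.7, 311.3]), array([27.1, 45.7]), 73.14)
sole top band 206 [0.4965 0.2894 0.0189] (array([503.2, 308.8]), array([78.8, 47.6]), 74.13)
all 514 [0.5    0.2994 0.0569] (array([509.3, 310.5]), array([81.5, 65.2]), 80.86)
side handle top 179 [0.4688 0.2123 0.0989] (array([475.3, 229.6]), array([201.1,  45. ]), 68.92)
side all 748 [0.5028 0.3138 0.0565] (array([491. , 334.1]), array([406.1,  98.9]), 68.06)
rack 3440 [0.59779199 0.01202095 0.07189757] (array([598.7,   6. ]), array([263. , 130.6]), 74.99)
lids 2178 [ 0.5955848  -0.00239758  0.07406982] (array([595.4,  -3.8]), array([229.8, 118.5]), 74.87)
mat (array([ 472.2, -300.8]), array([101.8, 151.5]), 83.75)
```

```bash
python3 - <<'E'
from h import *
d=np.load('P.npz'); P=d['P'];S=d['S']
m0=np.zeros(P.shape[:2],bool); m0[130:205,190:305]=1
s0=np.zeros(S.shape[:2],bool); s0[150:228,235:300]=1
pv=np.array([.5965,-.0022]); 
for th in [75.]:
  a=np.deg2rad(th); ey=np.array([np.cos(a),np.sin(a)]); ex=np.array([np.sin(a),-np.cos(a)])
  for nm,A,m in [('top',P,m0),('side',S,s0)]:
    Q=A[m]; x=(Q[:,:2]-pv)@ex; y=(Q[:,:2]-pv)@ey; z=Q[:,2]
    g=(z>.04)&(z<.11)
    for n2,k in [('lids',(abs(x)<.018)&(y>-.105)&(y<.105)),('rimL',(x<-.026)&(x>-.038)&(y>-.11)&(y<.1)),('rimR',(x>.026)&(x<.038)&(y>-.11)&(y<.1)),('T',(y>.117)&(y<.136)&(abs(x)<.06))]:
      k=k&g; p=np.polyfit(y[k],z[k],1); r=z[k]-np.polyval(p,y[k]); print(nm,n2,k.sum(),p.round(4),r.std().round(4), z[k].mean().round(4))
    k=g
    bins=np.arange(-.14,.16,.02)
    # edges: extents
    print(nm,'y ext',np.percentile(y[g],[.5,99.5]).round(4),'x ext body',np.percentile(x[g&(abs(y-.07)<.02)],[1,99]).round(4),'x ext at y=-.1',np.percentile(x[g&(abs(y+.1)<.02)],[1,99]).round(4),'T',np.percentile(x[g&(y>.117)],[1,99]).round(4))
E
```

```text
top lids 1048 [0.0356 0.0773] 0.0031 0.0773
top rimL 339 [0.0324 0.0694] 0.0023 0.0693
top rimR 359 [0.0342 0.0696] 0.0027 0.0695
top T 309 [0.0312 0.0684] 0.0022 0.0723
top y ext [-0.1213  0.1384] x ext body [-0.0422  0.0407] x ext at y=-.1 [-0.0424  0.0396] T [-0.0648  0.0631]
side lids 661 [0.034  0.0784] 0.0013 0.0781
side rimL 221 [0.0342 0.0703] 0.0015 0.0698
side rimR 225 [0.0341 0.0702] 0.0014 0.0697
side T 138 [0.0259 0.0697] 0.0014 0.073
side y ext [-0.1246  0.177 ] x ext body [-0.0421  0.0395] x ext at y=-.1 [-0.0426  0.0395] T [-0.0649  0.1155]
```

The small wooden block is at about (0.504, 0.311), with its x axis at 74°. The rack pivot is at about (0.5965, -0.002), with its +y axis at 75°. The case is tilted by +0.034, so the broad end is higher. The mat centre is (0.472, -0.301), with its long axis at -6.3°. I'll move above the block.

>>> jog_arm(targets=[{"gripper": 0.094,"dx": 0.026,"dy": -0.017,"roll": 0.016},{"dx": 0.026,"dy": -0.017,"roll": 0.016},{"dx": 0.026,"dy": -0.017,"roll": 0.016},{"dx": 0.026,"dy": -0.017,"roll": 0.016},{"dx": 0.026,"dy": -0.017},{"dx": 0.026,"dy": -0.017},{"dx": 0.026,"dy": -0.017},{"dx": 0.026,"dy": -0.017},{"dx": 0.026,"dy": -0.017},{"dx": 0.026,"dy": -0.017},{"dx": 0.026,"dy": -0.017},{"dx": 0.03,"dy": -0.019},{"dx": 0},{"dx": 0}])

```text
schema error: expected keys gripper, dx, dy, dz, roll
```

>>> jog_arm(targets=[{"gripper": 0.094,"dx": 0.026,"dy": -0.017,"dz": 0,"roll": 0.016},{"gripper": 0.094,"dx": 0.026,"dy": -0.017,"dz": 0,"roll": 0.016},{"gripper": 0.094,"dx": 0.026,"dy": -0.017,"dz": 0,"roll": 0.016},{"gripper": 0.094,"dx": 0.026,"dy": -0.017,"dz": 0,"roll": 0.016},{"gripper": 0.094,"dx": 0.026,"dy": -0.017,"dz": 0,"roll": 0},{"gripper": 0.094,"dx": 0.026,"dy": -0.017,"dz": 0,"roll": 0},{"gripper": 0.094,"dx": 0.026,"dy": -0.017,"dz": 0,"roll": 0},{"gripper": 0.094,"dx": 0.026,"dy": -0.017,"dz": 0,"roll": 0},{"gripper": 0.094,"dx": 0.026,"dy": -0.017,"dz": 0,"roll": 0},{"gripper": 0.094,"dx": 0.026,"dy": -0.017,"dz": 0,"roll": 0},{"gripper": 0.094,"dx": 0.026,"dy": -0.017,"dz": 0,"roll": 0},{"gripper": 0.094,"dx": 0.03,"dy": -0.019,"dz": 0,"roll": 0},{"gripper": 0.094,"dx": 0,"dy": 0,"dz": 0,"roll": 0},{"gripper": 0.094,"dx": 0,"dy": 0,"dz": 0,"roll": 0}])

```text
time: 1.65
ee_pos: [0.5041, 0.3105, 0.205]
eef_rot: [-3.141, -0.001, 2.855]
force: [-0.3, -0.2, 0.3]
gripper_width: 0.0938
```

```bash
python3 - <<'E'
from h import *
c=cam('wrist'); save(c,'w1.png'); P=pts(c)
m=(P[...,2]>.09)&(P[...,2]<.108)&(abs(P[...,0]-.5)<.06)&(abs(P[...,1]-.31)<.06)
Q=P[m]; print(m.sum(),Q.mean(0),cv2.minAreaRect((Q[:,:2]*1000).astype(np.float32)))
m=(P[...,2]>.005)&(P[...,2]<.03)&(abs(P[...,0]-.5)<.06)&(abs(P[...,1]-.31)<.06)
Q=P[m]; print(m.sum(),cv2.minAreaRect((Q[:,:2]*1000).astype(np.float32)) if m.sum() else '')
E
```

```text
1428 [0.50215501 0.31331661 0.09780817] ((503.3765869140625, 313.2086486816406), (25.40283203125, 46.08155059814453), 73.20214080810547)
1809 ((503.3771057128906, 312.9974670410156), (79.37234497070312, 48.6379508972168), 73.82515716552734)
```

View pics/w1.png

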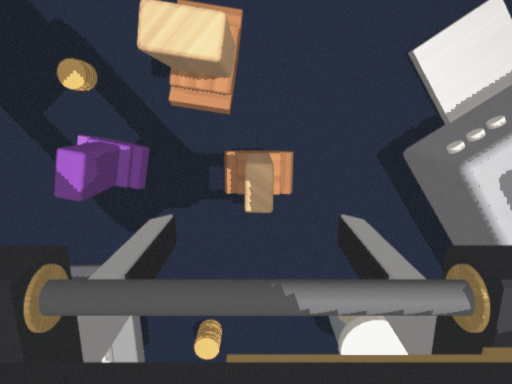

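>>> jog_arm(targets=[{"gripper": 0.094,"dx": 0,"dy": 0.001,"dz": -0.03,"roll": 0},{"gripper": 0.094,"dx": 0,"dy": 0,"dz": -0.03,"roll": 0},{"gripper": 0.094,"dx": 0,"dy": 0,"dz": -0.03,"roll": 0},{"gripper": 0.094,"dx": 0,"dy": 0,"dz": -0.03,"roll": 0},{"gripper": 0.094,"dx": 0,"dy": 0,"dz": -0.029,"roll": 0},{"gripper": 0.094,"dx": 0,"dy": 0,"dz": 0,"roll": 0},{"gripper": 0.094,"dx": 0,"dy": 0,"dz": 0,"roll": 0}])

```text
time: 2.4
ee_pos: [0.5031, 0.3127, 0.0569]
eef_rot: [-3.141, -0.001, 2.858]
force: [0.4, 0.2, 1.6]
gripper_width: 0.094
```

>>> jog_arm(targets=[{"gripper": 0.0,"dx": 0,"dy": 0,"dz": 0,"roll": 0},{"gripper": 0.0,"dx": 0,"dy": 0,"dz": 0,"roll": 0},{"gripper": 0.0,"dx": 0,"dy": 0,"dz": 0,"roll": 0},{"gripper": 0.0,"dx": 0,"dy": 0,"dz": 0,"roll": 0},{"gripper": 0.0,"dx": 0,"dy": 0,"dz": 0,"roll": 0},{"gripper": 0.0,"dx": 0,"dy": 0,"dz": 0,"roll": 0},{"gripper": 0.0,"dx": 0,"dy": 0,"dz": 0,"roll": 0},{"gripper": 0.0,"dx": 0,"dy": 0,"dz": 0,"roll": 0},{"gripper": 0.0,"dx": 0,"dy": 0,"dz": 0,"roll": 0},{"gripper": 0.0,"dx": 0,"dy": 0,"dz": 0,"roll": 0}], force=50)

```text
time: 3.4
ee_pos: [0.504, 0.312, 0.0564]
eef_rot: [3.141, -0.0, 2.857]
force: [-0.1, 1.0, 0.5]
gripper_width: 0.0259
```

>>> jog_arm(targets=[{"gripper": 0.0,"dx": 0,"dy": 0,"dz": 0.02,"roll": 0},{"gripper": 0.0,"dx": 0,"dy": 0,"dz": 0.03,"roll": 0},{"gripper": 0.0,"dx": 0,"dy": 0,"dz": 0.035,"roll": 0},{"gripper": 0.0,"dx": 0,"dy": 0,"dz": 0.03,"roll": 0},{"gripper": 0.0,"dx": 0.012,"dy": -0.02,"dz": 0,"roll": 0.012},{"gripper": 0.0,"dx": 0.016,"dy": -0.026,"dz": 0,"roll": 0.011},{"gripper": 0.0,"dx": 0.016,"dy": -0.026,"dz": 0,"roll": 0},{"gripper": 0.0,"dx": 0.016,"dy": -0.026,"dz": 0,"roll": 0},{"gripper": 0.0,"dx": 0.016,"dy": -0.026,"dz": 0,"roll": 0},{"gripper": 0.0,"dx": 0.016,"dy": -0.026,"dz": 0,"roll": 0},{"gripper": 0.0,"dx": 0.016,"dy": -0.026,"dz": 0,"roll": 0},{"gripper": 0.0,"dx": 0.014,"dy": -0.027,"dz": 0,"roll": 0},{"gripper": 0.0,"dx": 0,"dy": 0,"dz": 0,"roll": 0},{"gripper": 0.0,"dx": 0,"dy": 0,"dz": 0,"roll": 0},{"gripper": 0.0,"dx": 0,"dy": 0,"dz": 0,"roll": 0},{"gripper": 0.0,"dx": 0,"dy": 0,"dz": 0,"roll": 0}])

```text
time: 5.0
ee_pos: [0.6253, 0.11, 0.1712]
eef_rot: [3.141, -0.001, 2.881]
force: [-0.1, -0.7, -3.5]
gripper_width: 0.0257
```

```bash
python3 - <<'E'
from h import *
c=cam('wrist'); save(c,'w2.png'); s=cam('side'); save(s,'s2.png')
cv2.imwrite('pics/s2c.png',cv2.resize(s['pixels'][80:240,180:340],None,fx=3.5,fy=3.5,interpolation=cv2.INTER_CUBIC)[:,:,::-1])
st=arm.state(); print(st['ee_pos'],st['eef_rot'],st['force'],st['torque'])
E
```

```text
[0.62555012 0.10993534 0.17156272] [ 3.14140009e+00 -1.10945417e-04  2.88133437e+00] [-0.50151608  0.01125159 -2.66191259] [-0.00492802  0.01990692 -0.01405671]
```

View pics/w2.png

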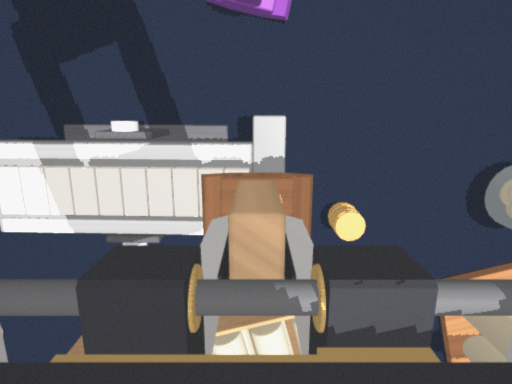

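View pics/s2c.png

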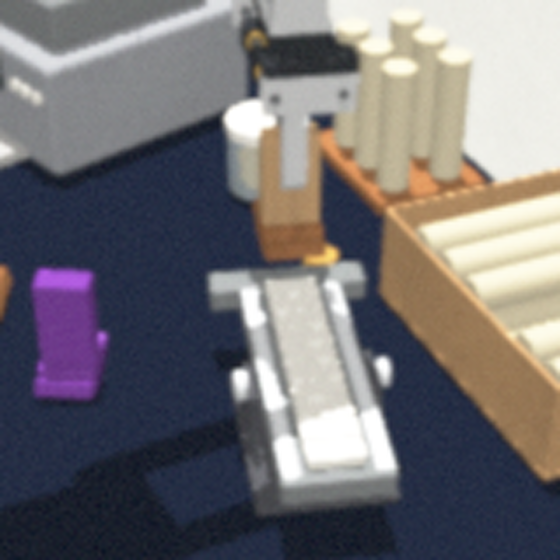

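The block hangs upright over the broad end, with its sole at (258,205) in the wrist view and lined up with the row. I'll lower it gently.

>>> jog_arm(targets=[{"gripper": 0.0,"dx": 0,"dy": -0.001,"dz": -0.01,"roll": 0},{"gripper": 0.0,"dx": 0,"dy": 0,"dz": -0.01,"roll": 0},{"gripper": 0.0,"dx": 0,"dy": 0,"dz": -0.008,"roll": 0},{"gripper": 0.0,"dx": 0,"dy": 0,"dz": -0.003,"roll": 0},{"gripper": 0.0,"dx": 0,"dy": 0,"dz": 0,"roll": 0},{"gripper": 0.0,"dx": 0,"dy": 0,"dz": 0,"roll": 0},{"gripper": 0.0,"dx": 0,"dy": 0,"dz": 0,"roll": 0}])

```text
time: 5.8
ee_pos: [0.6263, 0.1079, 0.1411]
eef_rot: [3.141, 0.001, 2.88]
force: [0.2, 0.3, -3.3]
gripper_width: 0.0262
```

>>> jog_arm(targets=[{"gripper": 0.0,"dx": 0,"dy": 0,"dz": -0.001,"roll": 0},{"gripper": 0.0,"dx": 0,"dy": 0,"dz": -0.001,"roll": 0},{"gripper": 0.0,"dx": 0,"dy": 0,"dz": -0.001,"roll": 0},{"gripper": 0.0,"dx": 0,"dy": 0,"dz": -0.001,"roll": 0},{"gripper": 0.0,"dx": 0,"dy": 0,"dz": 0,"roll": 0},{"gripper": 0.0,"dx": 0,"dy": 0,"dz": 0,"roll": 0}])

```text
time: 6.4
ee_pos: [0.6262, 0.1079, 0.1374]
eef_rot: [3.141, 0.001, 2.88]
force: [-1.0, -0.1, 0.8]
gripper_width: 0.026
```

>>> jog_arm(targets=[{"gripper": 0.0,"dx": 0,"dy": 0,"dz": -0.001,"roll": 0},{"gripper": 0.0,"dx": 0,"dy": 0,"dz": -0.001,"roll": 0},{"gripper": 0.0,"dx": 0,"dy": 0,"dz": 0,"roll": 0},{"gripper": 0.0,"dx": 0,"dy": 0,"dz": 0,"roll": 0}])

```text
time: 6.8
ee_pos: [0.6262, 0.108, 0.1345]
eef_rot: [3.141, 0.0, 2.88]
force: [-0.9, -0.2, 1.0]
gripper_width: 0.0257
```

>>> jog_arm(targets=[{"gripper": 0.0,"dx": 0,"dy": 0,"dz": -0.001,"roll": 0},{"gripper": 0.0,"dx": 0,"dy": 0,"dz": 0,"roll": 0},{"gripper": 0.0,"dx": 0,"dy": 0,"dz": 0,"roll": 0}])

```text
time: 7.1
ee_pos: [0.6262, 0.108, 0.134]
eef_rot: [3.141, 0.001, 2.88]
force: [-0.9, -0.2, 2.9]
gripper_width: 0.0258
```

>>> jog_arm(targets=[{"gripper": 0.0,"dx": 0,"dy": 0,"dz": -0.0005,"roll": 0},{"gripper": 0.0,"dx": 0,"dy": 0,"dz": 0,"roll": 0},{"gripper": 0.0,"dx": 0,"dy": 0,"dz": 0,"roll": 0}])

```text
time: 7.4
ee_pos: [0.6262, 0.108, 0.134]
eef_rot: [3.141, 0.001, 2.88]
force: [-2.8, 1.6, 5.3]
gripper_width: 0.0255
```

>>> jog_arm(targets=[{"gripper": 0.0,"dx": 0,"dy": 0,"dz": -0.0005,"roll": 0},{"gripper": 0.0,"dx": 0,"dy": 0,"dz": 0,"roll": 0},{"gripper": 0.0,"dx": 0,"dy": 0,"dz": 0,"roll": 0}])

```text
time: 7.7
ee_pos: [0.6262, 0.108, 0.134]
eef_rot: [3.141, 0.001, 2.88]
force: [-1.3, 0.3, 6.4]
gripper_width: 0.026
```

>>> jog_arm(targets=[{"gripper": 0.0,"dx": 0,"dy": 0,"dz": -0.0007,"roll": 0},{"gripper": 0.0,"dx": 0,"dy": 0,"dz": 0,"roll": 0},{"gripper": 0.0,"dx": -0.0005,"dy": -0.0019,"dz": -0.0001,"roll": 0},{"gripper": 0.0,"dx": -0.0005,"dy": -0.0019,"dz": -0.0001,"roll": 0},{"gripper": 0.0,"dx": -0.0005,"dy": -0.0019,"dz": 0,"roll": 0},{"gripper": 0.0,"dx": -0.0005,"dy": -0.0019,"dz": -0.0001,"roll": 0}])

```text
time: 8.3
ee_pos: [0.6257, 0.1053, 0.134]
eef_rot: [3.13, 0.003, 2.882]
force: [0.4, 9.2, 7.0]
gripper_width: 0.026
```

>>> jog_arm(targets=[{"gripper": 0.0,"dx": -0.0005,"dy": -0.0019,"dz": 0,"roll": 0},{"gripper": 0.0,"dx": -0.0005,"dy": -0.0019,"dz": -0.0001,"roll": 0},{"gripper": 0.0,"dx": -0.0005,"dy": -0.0019,"dz": -0.0001,"roll": 0},{"gripper": 0.0,"dx": -0.0005,"dy": -0.0019,"dz": 0,"roll": 0}])

```text
time: 8.7
ee_pos: [0.6243, 0.0974, 0.1339]
eef_rot: [3.131, 0.005, 2.882]
force: [1.9, 7.9, 7.1]
gripper_width: 0.0256
```

>>> jog_arm(targets=[{"gripper": 0.0,"dx": -0.0008,"dy": -0.0029,"dz": -0.0001,"roll": 0},{"gripper": 0.0,"dx": -0.0008,"dy": -0.0029,"dz": -0.0001,"roll": 0},{"gripper": 0.0,"dx": -0.0008,"dy": -0.0029,"dz": -0.0001,"roll": 0},{"gripper": 0.0,"dx": -0.0008,"dy": -0.0029,"dz": -0.0001,"roll": 0}])

```text
time: 9.1
ee_pos: [0.621, 0.0845, 0.1338]
eef_rot: [3.133, 0.005, 2.881]
force: [1.7, 7.7, 7.9]
gripper_width: 0.0257
```

>>> jog_arm(targets=[{"gripper": 0.0,"dx": -0.0008,"dy": -0.0029,"dz": -0.0001,"roll": 0},{"gripper": 0.0,"dx": -0.0008,"dy": -0.0029,"dz": -0.0001,"roll": 0},{"gripper": 0.0,"dx": -0.0008,"dy": -0.0029,"dz": -0.0001,"roll": 0},{"gripper": 0.0,"dx": -0.0008,"dy": -0.0029,"dz": -0.0001,"roll": 0}])

```text
time: 9.5
ee_pos: [0.6181, 0.0734, 0.1334]
eef_rot: [3.132, 0.006, 2.882]
force: [0.8, 5.6, 8.0]
gripper_width: 0.0259
```

>>> jog_arm(targets=[{"gripper": 0.0,"dx": -0.0008,"dy": -0.0029,"dz": -0.0001,"roll": 0},{"gripper": 0.0,"dx": -0.0008,"dy": -0.0029,"dz": -0.0001,"roll": 0},{"gripper": 0.0,"dx": -0.0008,"dy": -0.0029,"dz": -0.0001,"roll": 0},{"gripper": 0.0,"dx": -0.0008,"dy": -0.0029,"dz": -0.0001,"roll": 0},{"gripper": 0.0,"dx": -0.0008,"dy": -0.0029,"dz": -0.0001,"roll": 0},{"gripper": 0.0,"dx": -0.0008,"dy": -0.0029,"dz": -0.0001,"roll": 0}])

```text
time: 10.1
ee_pos: [0.6134, 0.0565, 0.1328]
eef_rot: [3.131, 0.006, 2.882]
force: [1.6, 7.7, 7.0]
gripper_width: 0.0255
```

```bash
python3 - <<'E'
from h import *
s=cam('wrist'); save(s,'w3.png')
st=arm.state(); print(st['ee_pos'],st['eef_rot'],st['force'])
E
```

```text
[0.61324908 0.05587199 0.13275832] [3.13173269 0.00566778 2.88146746] [1.24566718 6.9980256  7.30857808]
```

View pics/w3.png

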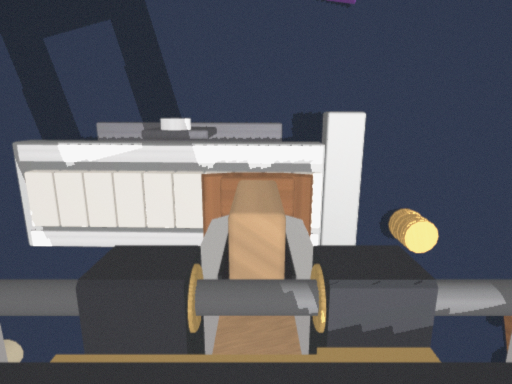

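The block sits square on the row at (258,205). I'll carry on.

>>> jog_arm(targets=[{"gripper": 0.0,"dx": -0.0008,"dy": -0.0029,"dz": -0.0003,"roll": 0},{"gripper": 0.0,"dx": -0.0008,"dy": -0.0029,"dz": -0.0002,"roll": 0},{"gripper": 0.0,"dx": -0.0008,"dy": -0.0029,"dz": -0.0001,"roll": 0},{"gripper": 0.0,"dx": -0.0008,"dy": -0.0029,"dz": -0.0001,"roll": 0},{"gripper": 0.0,"dx": -0.0008,"dy": -0.0029,"dz": -0.0001,"roll": 0},{"gripper": 0.0,"dx": -0.0008,"dy": -0.0029,"dz": -0.0001,"roll": 0}])

```text
time: 10.75
ee_pos: [0.6088, 0.0391, 0.1322]
eef_rot: [3.131, 0.006, 2.882]
force: [2.0, 9.1, 8.4]
gripper_width: 0.0257
```

>>> jog_arm(targets=[{"gripper": 0.0,"dx": -0.0008,"dy": -0.0029,"dz": -0.0001,"roll": 0},{"gripper": 0.0,"dx": -0.0008,"dy": -0.0029,"dz": -0.0001,"roll": 0},{"gripper": 0.0,"dx": -0.0008,"dy": -0.0029,"dz": -0.0001,"roll": 0},{"gripper": 0.0,"dx": -0.0008,"dy": -0.0029,"dz": -0.0001,"roll": 0},{"gripper": 0.0,"dx": -0.0008,"dy": -0.0029,"dz": -0.0001,"roll": 0},{"gripper": 0.0,"dx": -0.0008,"dy": -0.0029,"dz": -0.0001,"roll": 0}])

```text
time: 11.35
ee_pos: [0.6038, 0.0207, 0.1315]
eef_rot: [3.133, 0.006, 2.881]
force: [1.3, 8.4, 8.4]
gripper_width: 0.0257
```

>>> jog_arm(targets=[{"gripper": 0.0,"dx": -0.0008,"dy": -0.0029,"dz": -0.0001,"roll": 0},{"gripper": 0.0,"dx": -0.0008,"dy": -0.0029,"dz": -0.0001,"roll": 0},{"gripper": 0.0,"dx": -0.0008,"dy": -0.0029,"dz": -0.0001,"roll": 0},{"gripper": 0.0,"dx": -0.0008,"dy": -0.0029,"dz": -0.0001,"roll": 0},{"gripper": 0.0,"dx": -0.0008,"dy": -0.0029,"dz": -0.0001,"roll": 0},{"gripper": 0.0,"dx": -0.0008,"dy": -0.0029,"dz": -0.0001,"roll": 0},{"gripper": 0.0,"dx": -0.0008,"dy": -0.0029,"dz": -0.0001,"roll": 0},{"gripper": 0.0,"dx": -0.0008,"dy": -0.0029,"dz": -0.0001,"roll": 0}])

```text
time: 12.15
ee_pos: [0.5976, -0.0018, 0.1307]
eef_rot: [3.131, 0.006, 2.882]
force: [1.9, 9.1, 9.2]
gripper_width: 0.0256
```

>>> jog_arm(targets=[{"gripper": 0.0,"dx": -0.0008,"dy": -0.0029,"dz": -0.0001,"roll": 0},{"gripper": 0.0,"dx": -0.0008,"dy": -0.0029,"dz": -0.0001,"roll": 0},{"gripper": 0.0,"dx": -0.0008,"dy": -0.0029,"dz": -0.0001,"roll": 0},{"gripper": 0.0,"dx": -0.0008,"dy": -0.0029,"dz": -0.0001,"roll": 0},{"gripper": 0.0,"dx": -0.0008,"dy": -0.0029,"dz": -0.0001,"roll": 0},{"gripper": 0.0,"dx": -0.0008,"dy": -0.0029,"dz": -0.0001,"roll": 0}])

```text
time: 12.75
ee_pos: [0.5925, -0.0205, 0.13]
eef_rot: [3.134, 0.006, 2.881]
force: [0.1, 5.6, 8.2]
gripper_width: 0.0256
```

>>> jog_arm(targets=[{"gripper": 0.0,"dx": -0.0008,"dy": -0.0029,"dz": -0.0001,"roll": 0},{"gripper": 0.0,"dx": -0.0008,"dy": -0.0029,"dz": -0.0001,"roll": 0},{"gripper": 0.0,"dx": -0.0008,"dy": -0.0029,"dz": -0.0001,"roll": 0},{"gripper": 0.0,"dx": -0.0008,"dy": -0.0029,"dz": -0.0001,"roll": 0},{"gripper": 0.0,"dx": -0.0008,"dy": -0.0029,"dz": -0.0001,"roll": 0},{"gripper": 0.0,"dx": -0.0008,"dy": -0.0029,"dz": -0.0001,"roll": 0},{"gripper": 0.0,"dx": -0.0008,"dy": -0.0029,"dz": -0.0001,"roll": 0},{"gripper": 0.0,"dx": -0.0008,"dy": -0.0029,"dz": -0.0001,"roll": 0}])

```text
time: 13.55
ee_pos: [0.5863, -0.0431, 0.1292]
eef_rot: [3.133, 0.006, 2.881]
force: [1.4, 8.3, 7.9]
gripper_width: 0.0259
```

>>> jog_arm(targets=[{"gripper": 0.0,"dx": -0.0008,"dy": -0.0029,"dz": -0.0001,"roll": 0},{"gripper": 0.0,"dx": -0.0008,"dy": -0.0029,"dz": -0.0001,"roll": 0},{"gripper": 0.0,"dx": -0.0008,"dy": -0.0029,"dz": -0.0001,"roll": 0},{"gripper": 0.0,"dx": -0.0008,"dy": -0.0029,"dz": -0.0001,"roll": 0},{"gripper": 0.0,"dx": -0.0008,"dy": -0.0029,"dz": -0.0001,"roll": 0},{"gripper": 0.0,"dx": -0.0008,"dy": -0.0029,"dz": -0.0001,"roll": 0},{"gripper": 0.0,"dx": -0.0008,"dy": -0.0029,"dz": -0.0001,"roll": 0}])

```text
time: 14.25
ee_pos: [0.5806, -0.0639, 0.1285]
eef_rot: [3.134, 0.006, 2.881]
force: [1.4, 9.4, 9.6]
gripper_width: 0.0258
```

>>> jog_arm(targets=[{"gripper": 0.0,"dx": -0.0008,"dy": -0.0029,"dz": -0.0001,"roll": 0},{"gripper": 0.0,"dx": -0.0008,"dy": -0.0029,"dz": -0.0001,"roll": 0},{"gripper": 0.0,"dx": -0.0008,"dy": -0.0029,"dz": -0.0001,"roll": 0},{"gripper": 0.0,"dx": -0.0008,"dy": -0.0029,"dz": -0.0001,"roll": 0},{"gripper": 0.0,"dx": -0.0008,"dy": -0.0029,"dz": -0.0001,"roll": 0},{"gripper": 0.0,"dx": -0.0008,"dy": -0.0029,"dz": -0.0001,"roll": 0},{"gripper": 0.0,"dx": -0.0008,"dy": -0.0029,"dz": -0.0001,"roll": 0},{"gripper": 0.0,"dx": -0.0008,"dy": -0.0029,"dz": -0.0001,"roll": 0}])

```text
time: 15.05
ee_pos: [0.5741, -0.0875, 0.1277]
eef_rot: [3.135, 0.006, 2.881]
force: [-0.0, 5.8, 9.7]
gripper_width: 0.0257
```

>>> jog_arm(targets=[{"gripper": 0.0,"dx": -0.0008,"dy": -0.0029,"dz": -0.0001,"roll": 0},{"gripper": 0.0,"dx": -0.0008,"dy": -0.0029,"dz": -0.0001,"roll": 0},{"gripper": 0.0,"dx": -0.0008,"dy": -0.0029,"dz": -0.0001,"roll": 0},{"gripper": 0.0,"dx": -0.0008,"dy": -0.0029,"dz": -0.0001,"roll": 0},{"gripper": 0.0,"dx": -0.0008,"dy": -0.0029,"dz": -0.0001,"roll": 0},{"gripper": 0.0,"dx": -0.0008,"dy": -0.0029,"dz": -0.0001,"roll": 0},{"gripper": 0.0,"dx": -0.0008,"dy": -0.0029,"dz": -0.0001,"roll": 0},{"gripper": 0.0,"dx": -0.0008,"dy": -0.0029,"dz": -0.0001,"roll": 0},{"gripper": 0.0,"dx": -0.0008,"dy": -0.0029,"dz": -0.0001,"roll": 0},{"gripper": 0.0,"dx": 0,"dy": 0,"dz": 0,"roll": 0}])

```text
time: 16.05
ee_pos: [0.567, -0.1141, 0.1268]
eef_rot: [3.136, 0.006, 2.881]
force: [1.1, 5.5, 9.9]
gripper_width: 0.0259
```

>>> jog_arm(targets=[{"gripper": 0.0,"dx": 0,"dy": 0,"dz": 0.003,"roll": 0},{"gripper": 0.0,"dx": 0,"dy": 0,"dz": 0.02,"roll": 0},{"gripper": 0.0,"dx": 0,"dy": 0,"dz": 0.03,"roll": 0},{"gripper": 0.0,"dx": -0.01,"dy": -0.03,"dz": 0.02,"roll": 0},{"gripper": 0.0,"dx": -0.01,"dy": -0.04,"dz": 0,"roll": 0},{"gripper": 0.0,"dx": -0.01,"dy": -0.04,"dz": 0,"roll": 0},{"gripper": 0.0,"dx": 0,"dy": 0,"dz": 0,"roll": 0},{"gripper": 0.0,"dx": 0,"dy": 0,"dz": 0,"roll": 0}])

```text
time: 16.85
ee_pos: [0.5332, -0.2269, 0.1943]
eef_rot: [3.141, -0.004, 2.877]
force: [1.1, 1.0, -4.1]
gripper_width: 0.0259
```

```bash
python3 - <<'E'
from h import *
st=arm.state(); print(st['ee_pos'],st['eef_rot'],st['force'])
pv=np.array([.5957,-.002]); a=np.deg2rad(75); ey=np.array([np.cos(a),np.sin(a)]); ex=np.array([np.sin(a),-np.cos(a)])
d=np.load('P.npz')
for nm,A in [('top0',d['P']),('side0',d['S']),('top',None),('side',None)]:
    if A is None: c=cam(nm); save(c,nm+'4.png'); A=pts(c); 
    x=(A[...,:2]-pv)@ex; y=(A[...,:2]-pv)@ey; z=A[...,2]
    rim=(abs(abs(x)-.032)<.005)&(abs(y)<.1)&(z<.1)&(z>.05); off=np.median(z[rim]-.034*y[rim])
    print(nm,'rim',off.round(4),[ (lambda k:(round(float(np.median(z[k]-.034*y[k])-off)*1000,1),int(k.sum())))((abs(x)<.017)&(abs(y-(.099-.022*i))<.008)&(z<.1)&(z>.05)) for i in range(10)])
cv2.imwrite('pics/s4c.png',cv2.resize(c['pixels'][100:260,160:340],None,fx=4,fy=3.7,interpolation=cv2.INTER_CUBIC)[:,:,::-1])
E
```

```text
[ 0.53318817 -0.22685373  0.19433   ] [ 3.14051617 -0.00409142  2.87727508] [ 1.101222    1.02228028 -4.05918258]
top0 rim 0.0696 [(8.6, 76), (8.2, 77), (8.4, 74), (8.4, 75), (8.7, 75), (8.5, 77), (7.7, 76), (8.3, 76), (8.4, 75), (8.2, 75)]
side0 rim 0.0703 [(8.0, 38), (8.4, 40), (8.2, 43), (8.2, 44), (8.3, 45), (8.0, 46), (8.3, 49), (8.0, 53), (8.4, 57), (8.2, 61)]
top rim 0.0696 [(3.7, 73), (4.7, 76), (4.2, 77), (3.9, 76), (4.4, 75), (3.7, 76), (4.0, 75), (3.9, 73), (3.7, 75), (4.3, 76)]
side rim 0.0704 [(4.2, 38), (4.0, 41), (3.8, 43), (4.1, 46), (4.1, 44), (4.5, 48), (4.0, 51), (3.7, 43), (4.1, 40), (4.2, 23)]
```

View pics/s4c.png

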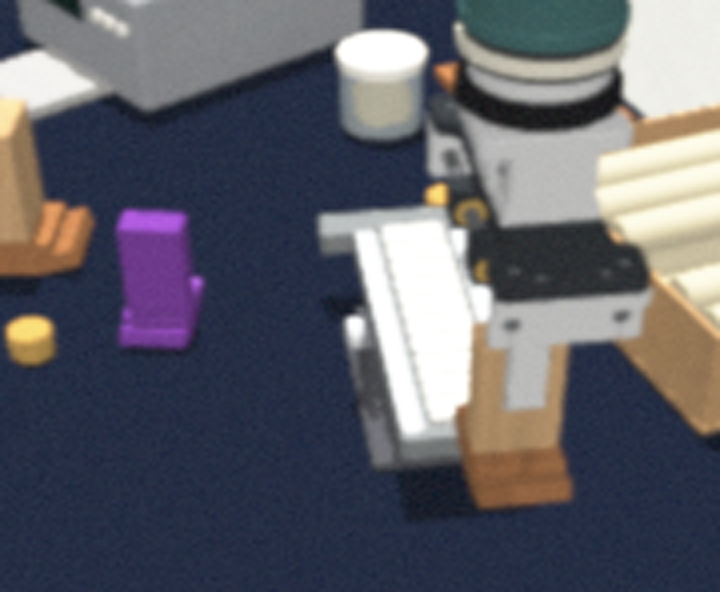

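View pics/top4.png

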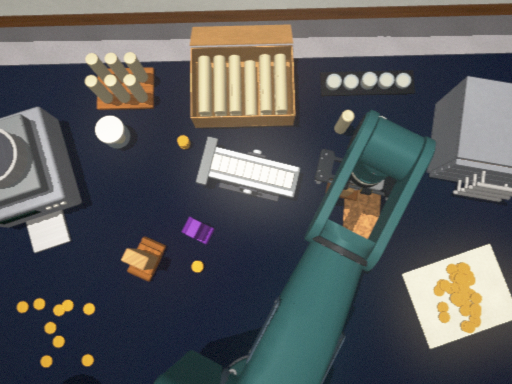

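All ten lids dropped about 4 mm: they stand 4 mm above the rim now, against 8.3 mm before, in both views. The block hangs upright at about (360,210) in the top view. I'll turn it and move over the mat.

>>> jog_arm(targets=[{"gripper": 0.0,"dx": -0.006,"dy": -0.0075,"dz": 0,"roll": -0.1},{"gripper": 0.0,"dx": -0.006,"dy": -0.0075,"dz": 0,"roll": -0.12},{"gripper": 0.0,"dx": -0.006,"dy": -0.0075,"dz": 0,"roll": -0.12},{"gripper": 0.0,"dx": -0.006,"dy": -0.0075,"dz": 0,"roll": -0.12},{"gripper": 0.0,"dx": -0.006,"dy": -0.0075,"dz": 0,"roll": -0.12},{"gripper": 0.0,"dx": -0.006,"dy": -0.0075,"dz": -0.01,"roll": -0.12},{"gripper": 0.0,"dx": -0.006,"dy": -0.0075,"dz": -0.02,"roll": -0.12},{"gripper": 0.0,"dx": -0.006,"dy": -0.0075,"dz": -0.02,"roll": -0.12},{"gripper": 0.0,"dx": -0.006,"dy": -0.0075,"dz": -0.02,"roll": -0.12},{"gripper": 0.0,"dx": -0.007,"dy": -0.0065,"dz": -0.02,"roll": -0.12},{"gripper": 0.0,"dx": 0,"dy": 0,"dz": -0.01,"roll": -0.12},{"gripper": 0.0,"dx": 0,"dy": 0,"dz": 0,"roll": -0.115},{"gripper": 0.0,"dx": 0,"dy": 0,"dz": 0,"roll": 0},{"gripper": 0.0,"dx": 0,"dy": 0,"dz": 0,"roll": 0}])

```text
time: 18.35
ee_pos: [0.4739, -0.2993, 0.0968]
eef_rot: [3.141, 0.0, 1.469]
force: [-0.7, 1.1, -3.9]
gripper_width: 0.026
```

```bash
python3 - <<'E'
from h import *
st=arm.state(); print(st['ee_pos'],st['eef_rot'],st['force'])
s=cam('side'); save(s,'s5.png');s=cam('wrist'); save(s,'w5.png')
E
```

```text
[ 0.47388442 -0.29931301  0.09681684] [3.14141063e+00 8.88473499e-05 1.46877065e+00] [-0.73540041  1.11200143 -3.90606127]
```

View pics/s5.png

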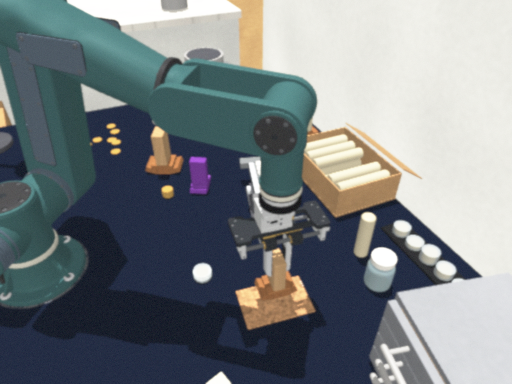

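View pics/w5.png

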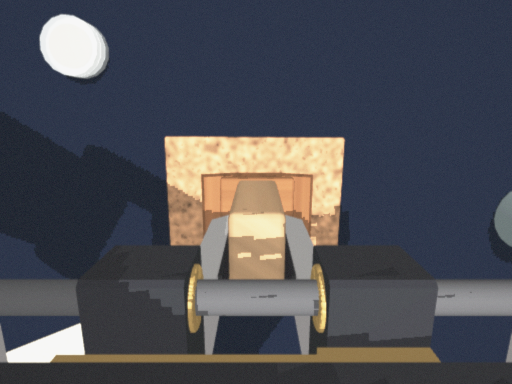

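The block is upright and square over the mat: the mat spans columns 165-343 in the wrist view and the block is at 257. I'll lower it.

>>> jog_arm(targets=[{"gripper": 0.0,"dx": -0.001,"dy": -0.001,"dz": -0.015,"roll": 0},{"gripper": 0.0,"dx": 0,"dy": 0,"dz": -0.013,"roll": 0},{"gripper": 0.0,"dx": 0,"dy": 0,"dz": -0.006,"roll": 0},{"gripper": 0.0,"dx": 0,"dy": 0,"dz": 0,"roll": 0},{"gripper": 0.0,"dx": 0,"dy": 0,"dz": 0,"roll": 0},{"gripper": 0.0,"dx": 0,"dy": 0,"dz": 0,"roll": 0}])

```text
time: 19.05
ee_pos: [0.4724, -0.3012, 0.0627]
eef_rot: [3.142, 0.0, 1.465]
force: [-0.2, 0.7, -3.2]
gripper_width: 0.0256
```

>>> jog_arm(targets=[{"gripper": 0.0,"dx": 0,"dy": 0,"dz": -0.001,"roll": 0},{"gripper": 0.0,"dx": 0,"dy": 0,"dz": -0.001,"roll": 0},{"gripper": 0.0,"dx": 0,"dy": 0,"dz": 0,"roll": 0},{"gripper": 0.0,"dx": 0,"dy": 0,"dz": 0,"roll": 0}])

```text
time: 19.45
ee_pos: [0.4724, -0.3011, 0.0607]
eef_rot: [3.142, -0.0, 1.465]
force: [1.1, -0.1, -4.8]
gripper_width: 0.0259
```

>>> jog_arm(targets=[{"gripper": 0.0,"dx": 0,"dy": 0,"dz": -0.0005,"roll": 0},{"gripper": 0.0,"dx": 0,"dy": 0,"dz": -0.0005,"roll": 0},{"gripper": 0.0,"dx": 0,"dy": 0,"dz": 0,"roll": 0},{"gripper": 0.0,"dx": 0,"dy": 0,"dz": 0,"roll": 0}])

```text
time: 19.85
ee_pos: [0.4725, -0.3012, 0.0603]
eef_rot: [3.141, 0.0, 1.465]
force: [-0.6, 0.6, -0.0]
gripper_width: 0.0258
```

Force is back to about 0, so the block is seated. I'll open the gripper and retreat.

>>> jog_arm(targets=[{"gripper": 0.094,"dx": 0,"dy": 0,"dz": 0,"roll": 0},{"gripper": 0.094,"dx": 0,"dy": 0,"dz": 0,"roll": 0},{"gripper": 0.094,"dx": 0,"dy": 0,"dz": 0,"roll": 0},{"gripper": 0.094,"dx": 0,"dy": 0,"dz": 0,"roll": 0},{"gripper": 0.094,"dx": 0,"dy": 0,"dz": 0,"roll": 0},{"gripper": 0.094,"dx": 0,"dy": 0,"dz": 0,"roll": 0},{"gripper": 0.094,"dx": 0,"dy": 0,"dz": 0,"roll": 0},{"gripper": 0.094,"dx": 0,"dy": 0,"dz": 0,"roll": 0},{"gripper": 0.094,"dx": 0,"dy": 0,"dz": 0,"roll": 0}])

```text
time: 20.75
ee_pos: [0.4724, -0.3011, 0.0598]
eef_rot: [3.142, 0.0, 1.465]
force: [-0.2, 0.9, 0.3]
gripper_width: 0.0926
```

>>> jog_arm(targets=[{"gripper": 0.094,"dx": 0,"dy": 0,"dz": 0.015,"roll": 0},{"gripper": 0.094,"dx": 0,"dy": 0,"dz": 0.03,"roll": 0},{"gripper": 0.094,"dx": 0,"dy": 0,"dz": 0.04,"roll": 0},{"gripper": 0.094,"dx": 0,"dy": 0,"dz": 0.04,"roll": 0},{"gripper": 0.094,"dx": 0,"dy": 0,"dz": 0.03,"roll": 0},{"gripper": 0.094,"dx": -0.02,"dy": 0.02,"dz": 0,"roll": 0},{"gripper": 0.094,"dx": -0.03,"dy": 0.03,"dz": 0,"roll": 0},{"gripper": 0.094,"dx": -0.03,"dy": 0.03,"dz": 0,"roll": 0},{"gripper": 0.094,"dx": -0.03,"dy": 0.03,"dz": 0,"roll": 0},{"gripper": 0.094,"dx": -0.03,"dy": 0.03,"dz": 0,"roll": 0},{"gripper": 0.094,"dx": 0,"dy": 0,"dz": 0,"roll": 0},{"gripper": 0.094,"dx": 0,"dy": 0,"dz": 0,"roll": 0}])

```text
time: 21.95
ee_pos: [0.3325, -0.1611, 0.2164]
eef_rot: [3.138, 0.002, 1.465]
force: [1.1, -1.2, 0.6]
gripper_width: 0.0941
```

```bash
python3 - <<'E'
from h import *
print(arm.state()['force'],arm.state()['ee_pos'])
s=cam('side'); save(s,'s6.png');c=cam('top'); save(c,'t6.png'); P=pts(c)
for A in (P,pts(s)):
  for lo,hi in [(.095,.112),(.012,.034)]:
    m=(abs(A[...,0]-.472)<.06)&(abs(A[...,1]+.301)<.06)&(A[...,2]>lo)&(A[...,2]<hi)
    Q=A[m]; print(m.sum(),Q.mean(0).round(4) if m.sum() else '',cv2.minAreaRect((Q[:,:2]*1000).astype(np.float32)) if m.sum() else '')
pv=np.array([.5957,-.002]); a=np.deg2rad(75); ey=np.array([np.cos(a),np.sin(a)]); ex=np.array([np.sin(a),-np.cos(a)])
x=(P[...,:2]-pv)@ex; y=(P[...,:2]-pv)@ey; z=P[...,2]
rim=(abs(abs(x)-.032)<.005)&(abs(y)<.1)&(z<.1)&(z>.05); off=np.median(z[rim]-.034*y[rim])
print([round(float(np.median((z-.034*y)[(abs(x)<.017)&(abs(y-(.099-.022*i))<.008)&(z<.1)&(z>.05)])-off)*1000,1) for i in range(10)])
E
```

```text
[ 1.06451815 -1.21494609  0.57763153] [ 0.33252242 -0.16109149  0.21637799]
181 [ 0.473  -0.3007  0.1019] ((473.6521911621094, -300.79998779296875), (45.96940994262695, 26.250816345214844), 85.99452209472656)
323 [ 0.4699 -0.2975  0.0224] ((473.9648132324219, -300.83905029296875), (47.86354446411133, 79.33421325683594), 83.57994842529297)
258 [ 0.4717 -0.305   0.1023] ((472.8459167480469, -303.25579833984375), (46.037418365478516, 25.90627098083496), 84.33675384521484)
555 [ 0.4652 -0.3094  0.0226] ((472.3935241699219, -301.5517883300781), (51.777801513671875, 78.3159408569336), 84.83458709716797)
[4.3, 4.4, 4.2, 4.2, 3.8, 3.9, 4.5, 4.1, 3.8, 4.0]
```

View pics/s6.png

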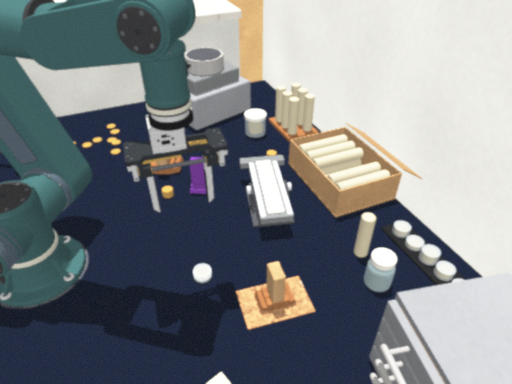

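View pics/t6.png

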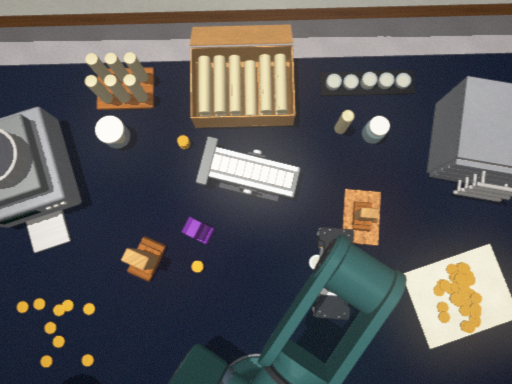

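The block stands upright mid-mat, at (275,285) in the side view and (362,215) in the top view. The lids are down and the bystanders are where they were. The gripper is clear at z 0.22.

```bash
python3 -c "
from h import *
print(ticket.sign_off())"
```

```text
the job is handed in; nothing more can be done
None
```

The job is done and handed in at about 22 s of the 67 s allowed; sign-off gives no verdict.

- **Lids:** I took the small wooden block by its handle and lowered it onto lid 0. Then I slid it along the row to lid 9, following the case's tilt of about 0.034 rad, with the broad end higher. The force readings between moves showed it bearing on the case with about 10–13 N. I did not see the force within a move.
- **Lid check:** the last top view shows all ten lids 3.8–4.5 mm above the rim, against about 8.3 mm when open, so every lid is home. The side view just after the slide agreed.
- **Block on the mat:** it stands upright within about 2 mm of the mat's middle, and its sole is along the mat within about 0.04 rad.
- **Clearance:** the gripper is open and well clear. In the last pictures the bystanders look unmoved, judged by eye.
- **Disagreements:** the two cameras placed the handle about 2.5 mm apart, roughly the stated calibration error. No check failed.

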